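Secure the phone in its jig and set the cooling-air valve

ROBOT

A 7-joint arm with a two-finger parallel gripper is mounted at the origin on the work surface. World frame = base frame: x ahead of the robot, y to its left, z up, the work surface at z = 0. Lengths are in mm, angles in degrees, forces in N, time in s.
With the tool pointing down it reaches from about 400 to 875 mm from the base axis. Payload 6.5 kg.
Tool frame: the origin (TCP) lies on the mounting face of the last link; the fingertips stand 166 mm ahead of it and the grasp point (between the pads) lies 147 mm ahead of it; z points along the fingers, y is the line along which they close (so a half turn about z gives the same grasp; the last joint's range is limited). The gripper opens to 88 mm and grips with 3 to 60 N. Pads are 18 mm wide; open, the fingers measure 123 mm over their backs; the gripper's body (75 mm by 187 mm) begins 45 mm behind the grasp point.
Start: joints at [-72.949, 30.733, -0.252, 88.115, 0.149, 61.152, -4.079], TCP at [231.278, 607.454, 404.716] pointing down, gripper open.
Joint ranges: [-154.64, 154.64], [-21.42, 123.67], [-72.66, 72.17], [13.99, 137.28], [-74.86, 254.86], [10.95, 109.41], [-158.01, 158.01]. Speed limits (degrees/s): [136.94, 136.94, 180, 180, 180, 180, 180].

INTERFACE

Orientations are given as [roll, pitch, yaw] about the fixed x, y, z axes, in that order (R = Rz(yaw) Ry(pitch) Rx(roll)).
In Python, from cell import manip, vision gives the robot as it stands. The module is installed in compiled form; this text tells all that it offers.
- The arm moves only by the tool apply_moves, never from a script. Its argument "commands" is a list of rows, each an object of numbers: "claw": the finger opening in cm, from 0 to 8.81; "x", "y", "z": the shift along the tool's x, y, z in cm; "wx", "wy", "wz": the turn, a rotation vector about the tool's x, y, z in degrees. In form: [{"claw": .., "x": .., "y": .., "z": .., "wx": .., "wy": .., "wz": ..}, ...]. A call has 1 to 8 rows; each row is the pose to reach, as a shift and turn from the pose commanded when the call began, along the tool's axes at that moment; what a row does not reach only later rows make up. A row lasts 1/12 s, in which the tool goes at most 41.7 mm and 7.16 degrees, less where a joint would pass 70% of its speed; a pose out of reach is approached as far as the arm can. A call with a gripper value outside its range is refused whole. The fingers move at their own pace and stop on an object; "squeeze" is the grip in N (left out, the last holds). Time passes only in rows, so rows that repeat a pose let the fingers close. It gives the time, the measured TCP pose, the force, the opening and the grip force at its end, in the units of the state.
- manip.read_state(): the state, without advancing time (a new reading comes with each control period).
- vision.snapshot(name): name is "scene" or "top"; returns a dict with "img" (400x640x3 uint8, blue, green, red), "range_z" (400x640 float32, mm along the optical axis (not along the pixel's ray), 0 where there is no reading), "K" (3x3 intrinsics, pixels), "R" (3x3) and "t" (3): a world point X has camera coordinates R X + t. Camera axes: x right, y down, z forward; pixel columns grow to the right and rows downward; lengths in mm; the calibration is good to about 2 mm. A picture is of the moment at which its call begins.
- manip.close_job(): hands the job in; it is judged then, once.
The state is a dict: "time_s": time; "q": joint angles; "joint_vel": joint speeds; "joint_efforts": joint torques, N m; "tool_pos": TCP position; "tool_rot": TCP orientation; "ft_force": force on the tool from outside, world axes, zero at the start; "wrist_torque": the same for the moment, N m; "grip_width": finger opening in mm; "gripper_force": force on a finger pad.
Only numpy, scipy, OpenCV 4.12 (cv2) and the standard library are available. Lean on these libraries where they do the work, as an engineer would, in place of code of your own. Each camera call takes 0.05 s, during which the arm holds its last target. There are 200 camera calls.

TASK

Swing the keeper bar of the phone jig shut across the phone until it snaps into its detent. Then set the cooling-air valve by the crank handle on its handwheel: wind it clockwise (seen from above) fully closed against its stop, back it off exactly two full turns, and finish still gripping the handle, holding the wheel there. Leave the phone in its nest and do not disturb anything else on the bench.

Things in the scene. Friction and masses are not known exactly. Their poses are not given: they have to be found in the camera images.
- jig: Phone jig: fixed bare aluminium plate 216 x 164 x 12 mm with an opened phone in a nest on it. Origin on the bench, under the plate 8 mm from its middle; its yaw is within 0.2 rad of the world's. A steel keeper bar (14 mm wide, 8 thick, top 34 mm above the bench) swings level about an upright pivot by the +y long edge; a catch post and stop pin, no taller than the bar, are by the -y edge.
- keeper (a joint): Keeper bar's angle, rad: 0 shut (across the phone, in its detent, against its stop pin), 1.6 fully open; shuts clockwise seen from above. Starts 1.0 to 1.55, stays where left (friction 0.07 N m, 0.6 N at the knob). In the last 0.13 rad a ridge under the bar rides over a sprung ball: about 6 N at the knob takes it over; past 0.05 rad the ball draws it home and holds it.
- keeper_pivot (a point): On the keeper bar's upright pivot axis, 30 mm above the bench (mid-thickness of the bar), axes as the jig's: shut, the bar runs from here along -y; at joint value q it is turned anticlockwise from there by q.
- keeper_knob (a point): On the axis of the upright round black knob at the bar's free end, 130 mm from the pivot axis. The knob is 18 mm in diameter, 36 mm tall, from the bar's top at 34 mm to 70 mm above the bench, fixed to the bar. This point is 57 mm above the bench: a good height to pinch it from above, the fingertips clear of bar, post and pin.
- valve: Cooling-air valve, fixed: brass globe valve on an 85 mm square steel flange, a copper pipe down to the bench 72 mm to each side, a small gauge, and on top a level dark grey handwheel, 102 mm over the rim, three spokes. Origin on the bench under the wheel's axis. Nothing but the wheel and its handle rises above 115 mm.
- wheel (a joint): Handwheel's angle, rad: 0 closed, hard against its stop; grows as it opens, anticlockwise seen from above, counting whole turns: 12.57 is two turns open, 28 the end of the thread. Starts 1.5 to 6.0. Stem friction 0.12 N m (about 3 N at the handle); stays where left; the wheel does not rise or sink.
- wheel_axis (a point): Centre of the handwheel on its upright axis, 114 mm above the bench (mid-height of the 12 mm thick rim; hub top at 125 mm). Does not turn with the wheel; at wheel angle 0 the handle lies along this frame's +x, at angle q turned anticlockwise from there by q.
- handle: The upright crank handle of the handwheel: a bare steel grip, 20 mm in diameter and 48 mm tall, standing on the rim 45 mm from the wheel's axis, revolving freely on its own spindle, so the hand need not turn as it goes round. Origin at the centre of its foot, 122 mm above the bench; its top is at 170 mm.
- handle_grip (a point): On the axis of the crank handle, 28 mm above its foot (150 mm above the bench): the place to grip it from above.
- phone: Opened phone, 147 x 71.5 x 8 mm, lying loose in the nest of the jig (its origin under its centre, 12 mm above the bench). To be left as it is.
- driver: Bystander: precision screwdriver, 150 mm long, 13 mm thick, lying on the bench between jig and valve.
- spool: Bystander: spool of solder wire, 52 mm in diameter, 30 mm tall.
- cutters: Bystander: small side cutters with orange grips, about 155 mm long, 13 mm thick, lying flat.
- jar: Bystander: small white-capped jar, 44 mm in diameter, 60 mm tall.
- tweezers: Bystander: steel tweezers, 130 mm long, 8 mm thick.
- screen: Bystander: spare dark phone screen, 145 x 70 x 5 mm, lying flat.
- dish: Bystander: shallow steel screw dish, 80 mm in diameter, 22 mm tall.

How it is judged:
By the outcome, as a careful person would: the job done as asked, in the order asked, and still so for the second after the job is handed in, while the arm keeps its last pose, push and grip.
It also fails if it takes over 72 s, if anything falls off the work surface, if the arm or the gripper's body presses on something with over 40 N, if the wrist force passes 120 N, or if a joint passes its speed limit or range.

## Working session

There is one attempt and no reset: what is moved stays moved. The work goes in short steps, Python scripts to look and compute and a tool call to move; the robot and the scene stay as the last step left them, time stands still between calls to the robot, and variables do not carry over. Pictures are saved under pics/ and viewed, at most 10 in all, crops included, and the job is handed in when it is done.

Besides the shell and the picture viewer there is one more tool, called after "Emit:" as name([rows], argument=value, ...), one row to a line, values as JSON. apply_moves: Moves the arm, as the interface text tells. Its arguments: {"type":"object","properties":{"commands":{"type":"array","items":{"type":"object","properties":{"claw":{"type":"number"},"x":{"type":"number"},"y":{"type":"number"},"z":{"type":"number"},"wx":{"type":"number"},"wy":{"type":"number"},"wz":{"type":"number"}}}},"squeeze":{"type":"number"}},"required":["commands"]}

```bash
mkdir -p pics; python3 - <<'E'
from cell import manip, vision
import cv2,numpy as np
s=manip.read_state(); print(s)
for n in("scene","top"):
    d=vision.snapshot(n); cv2.imwrite(f"pics/{n}0.png",d["img"]); np.savez(f"{n}0.npz",**d); print(n,d["K"].tolist(),d["R"].round(4).tolist(),d["t"])
E
```

```text
{'time_s': 0.0, 'q': array([-72.95007157,  30.77546707,  -0.25552395,  88.1695021 ,
         0.14862282,  61.15182692,  -4.08061771]), 'joint_vel': array([-0.00149754,  0.13840052, -0.02610976, -0.12530207, -0.07542127,
       -0.0621505 ,  0.00657645]), 'joint_efforts': array([ 3.60952581e-04, -5.70984900e+01,  9.90791693e-01, -2.51613450e+01,
       -5.61907352e-02,  1.77184475e-02,  1.58197645e-04]), 'tool_pos': array([231.14367114, 607.16534826, 403.86973588]), 'tool_rot': array([-1.79903733e+02,  6.17912535e-03,  1.59160929e+02]), 'ft_force': array([-0.53371392, -1.30069439, -0.51938576]), 'wrist_torque': array([-0.01415338, -0.00655677, -0.00717846]), 'gripper_force': 0.0, 'grip_width': 88.3203976379262}
scene [[408.0936441897786, 0.0, 316.19926922094686], [0.0, 408.0936441897786, 197.36168722470978], [0.0, 0.0, 1.0]] [[-0.8818, 0.4717, 0.0032], [0.3156, 0.5949, -0.7393], [-0.3506, -0.6508, -0.6734]] [ 576.18455907  -89.19938661 1343.10983912]
top [[369.9342648945195, 0.0, 317.998941902851], [0.0, 369.9342648945195, 198.3001993183008], [0.0, 0.0, 1.0]] [[-0.0072, -0.9991, 0.0423], [-0.9966, 0.0037, -0.0824], [0.0822, -0.0428, -0.9957]] [-31.74870124 625.94862298 960.92721541]
```

View pics/scene0.png

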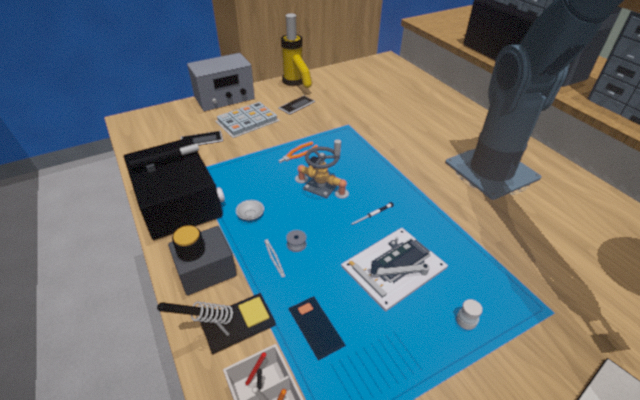

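View pics/top0.png

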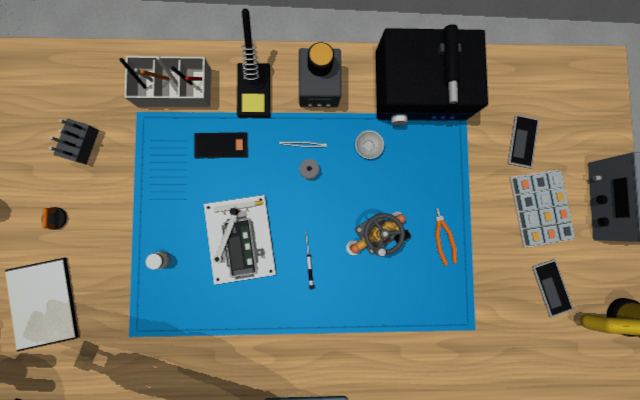

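The scene view shows the jig around (395,265) and the valve at (322,170). The top view shows the jig at (240,240), the valve wheel at (384,235) and the driver at (310,262). Next I'll enlarge the jig and valve in both views.

```bash
python3 - <<'E'
import cv2,numpy as np
s=cv2.imread("pics/scene0.png");t=cv2.imread("pics/top0.png")
c=lambda i,x,y,w,h:cv2.resize(i[y:y+h,x:x+w],(400,300),interpolation=cv2.INTER_CUBIC)
cv2.imwrite("pics/m0.png",np.vstack([np.hstack([c(t,180,190,120,90),c(t,330,195,100,75)]),np.hstack([c(s,335,222,120,90),c(s,280,130,100,75)])]))
E
```

```text
(no output)
```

View pics/m0.png

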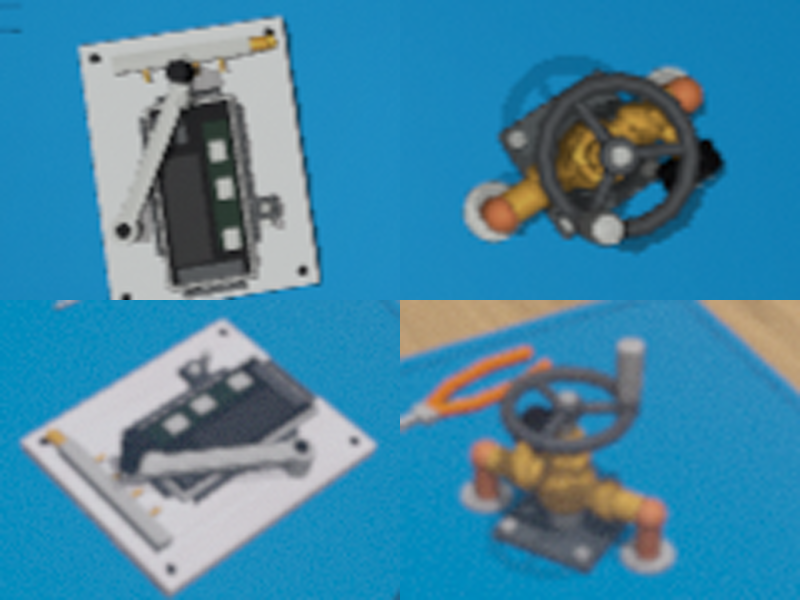

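The crops show these points. Top view: knob top about (234,211), pivot (217,259), catch post (260,253), hub (385,234), handle top (382,252). Scene view: knob about (374,270), pivot (426,268), hub (322,155), handle top (337,141).

```bash
cat > h.py <<'E'
import cv2,numpy as np
def load(n): return dict(np.load(n+".npz"))
def ray(d,p):
    v=d["R"].T@np.linalg.inv(d["K"])@np.array([p[0],p[1],1.]); return -d["R"].T@d["t"],v/np.linalg.norm(v)
def plane(d,p,z):
    o,v=ray(d,p); return o+v*(z-o[2])/v[2]
def tri(d1,p1,d2,p2):
    (a,u),(b,v)=ray(d1,p1),ray(d2,p2)
    s=np.linalg.lstsq(np.c_[u,-v],b-a,rcond=None)[0]; P,Q=a+u*s[0],b+v*s[1]
    return (P+Q)/2,np.linalg.norm(P-Q)
def blob(m,near):
    n,l,st,c=cv2.connectedComponentsWithStats(m.astype(np.uint8)); k=1+np.argmin(np.hypot(*(c[1:]-near).T)); return c[k],st[k],l==k
E
python3 - <<'E'
from h import *
np.set_printoptions(precision=1,suppress=True)
T,S=load("top0"),load("scene0")
for nm,a,b in [("knob",(234,211),(374,268)),("pivot",(217,259.3),(426,268)),("hub",(385.25,234),(322,155)),("handletop",(382,252.3),(337.5,141.3))]:
    print(nm,tri(T,a,S,b))
print("pivot@34",plane(T,(217,259.3),34),plane(S,(426,266),34)); print("knob@70",plane(T,(234,211),70),"hub125",plane(T,(385.25,234),125),"handle170",plane(T,(382,252.3),170))
im=T["img"].astype(int)
# plate
hsv=cv2.cvtColor(T["img"],cv2.COLOR_BGR2HSV)
m=(hsv[...,1]<60)&(hsv[...,2]>150); roi=np.zeros_like(m); roi[190:290,195:285]=1
c=max(cv2.findContours((m&roi).astype(np.uint8),0,2)[0],key=cv2.contourArea); r=cv2.minAreaRect(c); bx=cv2.boxPoints(r)
P=np.array([plane(T,p,12) for p in bx]); print("plate",P,P.mean(0),np.linalg.norm(np.diff(P,axis=0),axis=1))
# plate in scene
# knob dark top view
g=T["img"].max(2); print("top knob patch\n",g[204:219,226:243]); 
g=S["img"].max(2); print("scene knob\n",g[255:280,364:384])
g=T["img"].min(2); print("handle top min\n",g[244:260,374:391])
E
```

```text
knob (array([592.4, 182.4,  48.5]), np.float64(1.2193399668809255))
pivot (array([467.3, 229.3,  26.3]), np.float64(0.09346202010459437))
hub (array([ 531. , -193.3,  119.3]), np.float64(0.17349238503435957))
handletop (array([ 490.6, -174.6,  166.1]), np.float64(1.0578450553057392))
pivot@34 [468.  227.5  34. ] [468.4 228.5  34. ]
knob@70 [590.8 178.8  70. ] hub125 [ 531.  -191.9  125. ] handle170 [ 490.4 -173.5  170. ]
plate [[614.1 273.7  12. ]
 [637.2 109.5  12. ]
 [422.9  78.2  12. ]
 [402.  240.   12. ]] [519.  175.4  12. ] [165.9 216.6 163.2]
top knob patch
 [[194 192 191 189 188 187 184 182 181 182 182 183 184 184 185 185 184]
 [182 181 181 181 181 182 183 183 181 179 182 184 184 183 184 184 183]
 [181 183 183 184 183 183 183 180 168 158 170 184 185 185 184 182 183]
 [183 183 183 185 178 172 171 157 144 147 151 164 175 177 176 175 173]
 [185 185 184 181 140  91  80  58  48  82 113 122 136 141 143 140 136]
 [178 178 174 153  98  36  37  37  35  26  13  79 137 136 156 190 193]
 [150 151 137  98  50  38  39  40  37  31  14  31  67  88 126 153 172]
 [156 177 196 146  37  38  39  
[... 3128 characters left out ...]
 67  72 101 152 175 171 168 170 150  91  40  52  57  61  62]
 [ 52  67  68  77 144 181 179 177 175 169 167 125  43  56  66  68  72]
 [ 49  63  67  76 146 186 183 180 174 167 166 127  53  65  71  65  63]
 [ 34  52  65  77 141 181 180 175 170 164 160 116  36  48  51  49  48]
 [ 23  30  50  64  96 146 172 172 169 166 141  85  29  27  24  19  15]
 [ 23  22  29  40  57  94 142 161 160 161 118  18  16  17  13  18  18]
 [ 24  22  23  24  26  33  43  56  50  25  18  18  16  16  17  17  15]
 [ 23  23  22  22  26  22  24  21  24  22  20  18  18  16  19  19  17]
 [ 24  21  21  22  20  25  24  23  24  23  23  23  23  20  22  19  21]
 [ 23  24  24  22  21  24  23  22  25  23  22  24  23  22  21  20  23]]
```

```bash
cat >> h.py <<'E'
from scipy.spatial.transform import Rotation as Ro
import json,os
F="cmd.json"
def cmd(): 
    return json.load(open(F)) if os.path.exists(F) else dict(p=[231.278,607.454,404.716],yaw=159.16)
def rows(pts):
    """pts: list of (x,y,z,yaw) world TCP; returns rows in tool axes (cm,deg) rounded, and stores the commanded pose of the last"""
    c=cmd(); R=Ro.from_euler("xyz",[180,0,c["yaw"]],degrees=True); out=[]
    for x,y,z,w in pts:
        d=np.round(R.inv().apply(np.array([x,y,z])-c["p"])/10,2); t=round(-(w-c["yaw"]),1); out.append(dict(x=d[0],y=d[1],z=d[2],wz=t))
    json.dump(dict(p=(np.array(c["p"])+R.apply(d*10)).tolist(),yaw=c["yaw"]-t),open(F,"w"))
    for o in out: print(json.dumps(o))
E
python3 - <<'E'
from h import *
np.set_printoptions(precision=1,suppress=True)
T,S=load("top0"),load("scene0")
m=T["img"].max(2)<60; r=np.zeros_like(m); r[204:216,226:236]=1
c,st,_=blob(m&r,(233,211)); print(c,st, plane(T,c,70))
for z in(70,34):
    P=np.array([*plane(T,c,70)[:2],z]); q=S["K"]@(S["R"]@P+S["t"]); print("scene px of knob at",z,q[:2]/q[2])
print("tri knob top",tri(T,c,S,(374.3,261.5)))
for n,d,u,v in(("knob",T,232,211),("handle",T,381,252),("hub",T,385,234),("pivot",T,217,259)):
    z=d["range_z"][v,u]; o=np.linalg.inv(d["K"])@[u,v,1.]*z; print(n,d["R"].T@(o-d["t"]))
hm=T["img"].min(2)>100; r=np.zeros_like(hm); r[246:258,376:388]=1
c,st,_=blob(hm&r,(382,252)); print("handle",c,st,plane(T,c,170))
rows([(591,181,300,159.16)])
E
```

```text
[232.8 211. ] [230 208   6   7  32] [590.9 181.7  70. ]
scene px of knob at 70 [375.5 261.9]
scene px of knob at 34 [374.  271.3]
tri knob top (array([592. , 180.6,  71. ]), np.float64(2.928049876679567))
knob [591.  184.1  68.2]
handle [ 491.2 -171.1  170.2]
hub [ 531.  -191.9  122.5]
pivot [469.  226.6  38. ]
handle [381.4 252. ] [378 249   8   7  47] [ 491.2 -172.2  170. ]
{"x": -48.79, "y": -27.06, "z": 10.47, "wz": -0.0}
```

Emit:
apply_moves([
  {"x": -48.79,"y": -27.06,"z": 10.47},
  {"x": -48.79,"y": -27.06,"z": 10.47},
  {"x": -48.79,"y": -27.06,"z": 10.47},
  {"x": -48.79,"y": -27.06,"z": 10.47},
  {"x": -48.79,"y": -27.06,"z": 10.47},
  {"x": -48.79,"y": -27.06,"z": 10.47},
  {"x": -48.79,"y": -27.06,"z": 10.47},
  {"x": -48.79,"y": -27.06,"z": 10.47},
])

```text
invalid input at $.commands[0]: expected keys claw, x, y, z, wx, wy, wz
```

Emit:
apply_moves([
  {"claw": 8.8,"x": -48.79,"y": -27.06,"z": 10.47,"wx": 0,"wy": 0,"wz": 0},
  {"claw": 8.8,"x": -48.79,"y": -27.06,"z": 10.47,"wx": 0,"wy": 0,"wz": 0},
  {"claw": 8.8,"x": -48.79,"y": -27.06,"z": 10.47,"wx": 0,"wy": 0,"wz": 0},
  {"claw": 8.8,"x": -48.79,"y": -27.06,"z": 10.47,"wx": 0,"wy": 0,"wz": 0},
  {"claw": 8.8,"x": -48.79,"y": -27.06,"z": 10.47,"wx": 0,"wy": 0,"wz": 0},
  {"claw": 8.8,"x": -48.79,"y": -27.06,"z": 10.47,"wx": 0,"wy": 0,"wz": 0},
  {"claw": 8.8,"x": -48.79,"y": -27.06,"z": 10.47,"wx": 0,"wy": 0,"wz": 0},
  {"claw": 8.8,"x": -48.79,"y": -27.06,"z": 10.47,"wx": 0,"wy": 0,"wz": 0},
], squeeze=15)

```text
time_s: 0.77
tool_pos: [443.3, 355.2, 342.7]
tool_rot: [-180.0, -0.0, 159.2]
ft_force: [1.7, 0.5, 0.4]
grip_width: 88.1
gripper_force: 0.0
```

```bash
python3 - <<'E'
from h import *
json.dump(dict(p=[442.7,356.9,343.2],yaw=159.16),open(F,"w"))
rows([(591.2,181.3,300,159.16)])
E
```

```text
{"x": -20.13, "y": -11.13, "z": 4.32, "wz": -0.0}
```

Emit:
apply_moves([
  {"claw": 8.8,"x": -20.13,"y": -11.13,"z": 4.32,"wx": 0,"wy": 0,"wz": 0},
  {"claw": 8.8,"x": -20.13,"y": -11.13,"z": 4.32,"wx": 0,"wy": 0,"wz": 0},
  {"claw": 8.8,"x": -20.13,"y": -11.13,"z": 4.32,"wx": 0,"wy": 0,"wz": 0},
  {"claw": 8.8,"x": -20.13,"y": -11.13,"z": 4.32,"wx": 0,"wy": 0,"wz": 0},
  {"claw": 8.8,"x": -20.13,"y": -11.13,"z": 4.32,"wx": 0,"wy": 0,"wz": 0},
  {"claw": 8.8,"x": -20.13,"y": -11.13,"z": 4.32,"wx": 0,"wy": 0,"wz": 0},
  {"claw": 8.8,"x": -20.13,"y": -11.13,"z": 4.32,"wx": 0,"wy": 0,"wz": 0},
  {"claw": 8.8,"x": -20.13,"y": -11.13,"z": 4.32,"wx": 0,"wy": 0,"wz": 0},
])

```text
time_s: 1.43
tool_pos: [591.6, 179.4, 299.2]
tool_rot: [-179.9, -0.0, 159.0]
ft_force: [-0.5, 0.5, -1.4]
grip_width: 88.0
gripper_force: 0.0
```

```bash
python3 - <<'E'
from h import *
from cell import manip
s=manip.read_state(); print(s["tool_pos"],s["tool_rot"]); print(cmd())
E
```

```text
[591.59069124 179.42065425 299.24201821] [-1.79920539e+02 -3.06381548e-02  1.58950038e+02]
{'p': [591.2344250760488, 181.26713130132032, 300.0], 'yaw': 159.16}
```

```bash
python3 - <<'E'
from h import *
json.dump(dict(p=[591.6,179.4,300],yaw=159.0),open(F,"w"))
rows([(591.2,181.4,230,159.),(591.2,181.4,204.5,159.)])
E
```

```text
{"x": 0.11, "y": 0.17, "z": 7.0, "wz": -0.0}
{"x": 0.11, "y": 0.17, "z": 9.55, "wz": -0.0}
```

Emit:
apply_moves([
  {"claw": 8.8,"x": 0.11,"y": 0.17,"z": 3.5,"wx": 0,"wy": 0,"wz": 0},
  {"claw": 8.8,"x": 0.11,"y": 0.17,"z": 7.0,"wx": 0,"wy": 0,"wz": 0},
  {"claw": 8.8,"x": 0.11,"y": 0.17,"z": 9.55,"wx": 0,"wy": 0,"wz": 0},
  {"claw": 8.8,"x": 0.11,"y": 0.17,"z": 9.55,"wx": 0,"wy": 0,"wz": 0},
  {"claw": 1.0,"x": 0.11,"y": 0.17,"z": 9.55,"wx": 0,"wy": 0,"wz": 0},
  {"claw": 1.0,"x": 0.11,"y": 0.17,"z": 9.55,"wx": 0,"wy": 0,"wz": 0},
  {"claw": 1.0,"x": 0.11,"y": 0.17,"z": 9.55,"wx": 0,"wy": 0,"wz": 0},
  {"claw": 1.0,"x": 0.11,"y": 0.17,"z": 9.55,"wx": 0,"wy": 0,"wz": 0},
], squeeze=15)

```text
time_s: 2.1
tool_pos: [591.4, 183.9, 206.6]
tool_rot: [179.9, 0.1, 159.2]
ft_force: [0.6, 0.3, 0.1]
grip_width: 63.1
gripper_force: 0.0
```

Emit:
apply_moves([
  {"claw": 1.0,"x": 0,"y": 0,"z": 0,"wx": 0,"wy": 0,"wz": 0},
  {"claw": 1.0,"x": 0,"y": 0,"z": 0,"wx": 0,"wy": 0,"wz": 0},
  {"claw": 1.0,"x": 0,"y": 0,"z": 0,"wx": 0,"wy": 0,"wz": 0},
  {"claw": 1.0,"x": 0,"y": 0,"z": 0,"wx": 0,"wy": 0,"wz": 0},
])

```text
time_s: 2.43
tool_pos: [590.6, 183.4, 204.8]
tool_rot: [180.0, 0.0, 159.2]
ft_force: [0.0, -0.5, 0.9]
grip_width: 36.9
gripper_force: 0.0
```

```bash
python3 - <<'E'
from h import *
from cell import manip,vision
s=manip.read_state(); print(s["tool_pos"],s["tool_rot"],s["grip_width"],s["ft_force"],s["gripper_force"]); print(cmd())
d=vision.snapshot("scene"); cv2.imwrite("pics/s1.png",cv2.resize(d["img"][150:350,260:500],None,fx=2.5,fy=2.5))
E
```

```text
[590.64660653 183.36237509 204.781255  ] [1.79988950e+02 1.33041503e-02 1.59155510e+02] 36.9165310876821 [ 0.0253924  -0.48227137  0.92284778] 0.0
{'p': [591.1822870450801, 181.3812914695451, 204.5], 'yaw': 159.0}
```

View pics/s1.png

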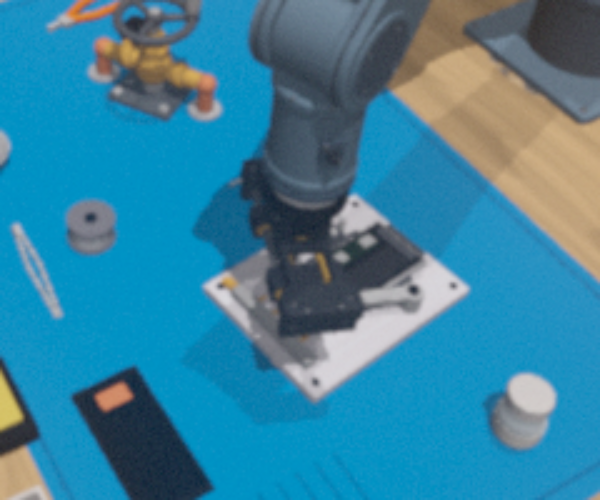

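The image shows the gripper around the knob, with the bar's pivot end visible at (415,292) in the crop. The fingers are still closing.

Emit:
apply_moves([
  {"claw": 1.0,"x": 0,"y": 0,"z": 0,"wx": 0,"wy": 0,"wz": 0},
  {"claw": 1.0,"x": 0,"y": 0,"z": 0,"wx": 0,"wy": 0,"wz": 0},
  {"claw": 1.0,"x": 0,"y": 0,"z": 0,"wx": 0,"wy": 0,"wz": 0},
  {"claw": 1.0,"x": 0,"y": 0,"z": 0,"wx": 0,"wy": 0,"wz": 0},
  {"claw": 1.0,"x": 0,"y": 0,"z": 0,"wx": 0,"wy": 0,"wz": 0},
  {"claw": 1.0,"x": 0,"y": 0,"z": 0,"wx": 0,"wy": 0,"wz": 0},
])

```text
time_s: 2.98
tool_pos: [590.6, 183.3, 204.5]
tool_rot: [-180.0, -0.0, 159.2]
ft_force: [0.7, 0.3, 0.9]
grip_width: 17.2
gripper_force: 15.0
```

```bash
python3 - <<'E'
from h import *
from cell import manip
s=manip.read_state(); print(s["tool_pos"],s["tool_rot"],s["grip_width"],s["ft_force"],s["gripper_force"])
json.dump(dict(p=[590.83,183.2,204.5],yaw=159.16),open(F,"w"))
p=np.array([468.2,228.]); r0=np.array([590.83,183.2])-p; print(np.hypot(*r0),np.degrees(np.arctan2(r0[1],r0[0])))
a0=np.degrees(np.arctan2(r0[1],r0[0])); r=130
def pts(f,t,n): return [(p[0]+r*np.cos(np.radians(a)),p[1]+r*np.sin(np.radians(a)),204.5,159.16-(a0-a)) for a in np.linspace(f,t,n+1)[1:]]
rows(pts(a0,-58,8)); print(); rows(pts(-58,-72,4))
E
```

```text
[590.59612997 183.31743229 204.49579853] [-1.79994951e+02 -1.93605080e-03  1.59154025e+02] 17.17802909576479 [0.71821784 0.27535248 0.85833094] 14.999978989362717
130.55710206649047 -20.068592887820355
{"x": 0.09, "y": -1.08, "z": -0.0, "wz": 4.7}
{"x": 0.2, "y": -2.14, "z": -0.0, "wz": 9.5}
{"x": 0.41, "y": -3.2, "z": -0.0, "wz": 14.2}
{"x": 0.7, "y": -4.23, "z": -0.0, "wz": 19.0}
{"x": 1.08, "y": -5.24, "z": -0.0, "wz": 23.7}
{"x": 1.54, "y": -6.21, "z": -0.0, "wz": 28.4}
{"x": 2.08, "y": -7.15, "z": -0.0, "wz": 33.2}
{"x": 2.69, "y": -8.03, "z": -0.0, "wz": 37.9}

{"x": 0.02, "y": -0.8, "z": -0.0, "wz": 3.5}
{"x": 0.08, "y": -1.59, "z": -0.0, "wz": 7.0}
{"x": 0.19, "y": -2.37, "z": -0.0, "wz": 10.5}
{"x": 0.35, "y": -3.15, "z": -0.0, "wz": 14.0}
```

Emit:
apply_moves([
  {"claw": 1.0,"x": 0.09,"y": -1.08,"z": 0,"wx": 0,"wy": 0,"wz": 4.7},
  {"claw": 1.0,"x": 0.2,"y": -2.14,"z": 0,"wx": 0,"wy": 0,"wz": 9.5},
  {"claw": 1.0,"x": 0.41,"y": -3.2,"z": 0,"wx": 0,"wy": 0,"wz": 14.2},
  {"claw": 1.0,"x": 0.7,"y": -4.23,"z": 0,"wx": 0,"wy": 0,"wz": 19},
  {"claw": 1.0,"x": 1.08,"y": -5.24,"z": 0,"wx": 0,"wy": 0,"wz": 23.7},
  {"claw": 1.0,"x": 1.54,"y": -6.21,"z": 0,"wx": 0,"wy": 0,"wz": 28.4},
  {"claw": 1.0,"x": 2.08,"y": -7.15,"z": 0,"wx": 0,"wy": 0,"wz": 33.2},
  {"claw": 1.0,"x": 2.69,"y": -8.03,"z": 0,"wx": 0,"wy": 0,"wz": 37.9},
])

```text
time_s: 3.65
tool_pos: [536.4, 118.3, 204.5]
tool_rot: [180.0, -0.1, 121.0]
ft_force: [-0.6, 4.1, -1.6]
grip_width: 17.5
gripper_force: 15.0
```

Emit:
apply_moves([
  {"claw": 1.0,"x": 0.02,"y": -0.8,"z": 0,"wx": 0,"wy": 0,"wz": 3.5},
  {"claw": 1.0,"x": 0.08,"y": -1.59,"z": 0,"wx": 0,"wy": 0,"wz": 7},
  {"claw": 1.0,"x": 0.19,"y": -2.37,"z": 0,"wx": 0,"wy": 0,"wz": 10.5},
  {"claw": 1.0,"x": 0.35,"y": -3.15,"z": 0,"wx": 0,"wy": 0,"wz": 14},
  {"claw": 1.0,"x": 0.35,"y": -3.15,"z": 0,"wx": 0,"wy": 0,"wz": 14},
  {"claw": 1.0,"x": 0.35,"y": -3.15,"z": 0,"wx": 0,"wy": 0,"wz": 14},
])

```text
time_s: 4.15
tool_pos: [507.9, 105.8, 204.5]
tool_rot: [-180.0, -0.1, 107.4]
ft_force: [-1.2, 4.9, -2.0]
grip_width: 18.0
gripper_force: 15.0
```

```bash
cat > st.py <<'E'
from h import *
from cell import manip
np.set_printoptions(precision=2,suppress=True)
s=manip.read_state(); print(s["time_s"],s["tool_pos"],s["tool_rot"],s["grip_width"],"F",s["ft_force"],"M",s["wrist_torque"],s["gripper_force"],"cmd",cmd(),"q7",s["q"][6])
E
python3 - <<'E'
from st import *
p=np.array([468.2,228.]); r=130
d=s["tool_pos"][:2]-p; print(np.hypot(*d),np.degrees(np.arctan2(d[1],d[0])))
def pts(f,t,n): return [(p[0]+r*np.cos(np.radians(a)),p[1]+r*np.sin(np.radians(a)),204.5,cmd()["yaw"]-(f-a)) for a in np.linspace(f,t,n+1)[1:]]
rows(pts(-72,-83,8))
E
```

```text
4.15 [507.91 105.76 204.5 ] [-179.98   -0.08  107.42] 17.98372200905879 F [-1.16  4.87 -1.98] M [ 0.99  0.23 -0.09] 15.000144615769386 cmd {'p': [508.37927579423894, 104.36917160449114, 204.5], 'yaw': 107.25999999999999} q7 17.68306213028066
128.53023479438255 -72.00209587863905
{"x": -0.0, "y": -0.31, "z": -0.0, "wz": 1.4}
{"x": 0.01, "y": -0.62, "z": -0.0, "wz": 2.8}
{"x": 0.02, "y": -0.94, "z": -0.0, "wz": 4.1}
{"x": 0.04, "y": -1.25, "z": -0.0, "wz": 5.5}
{"x": 0.07, "y": -1.56, "z": -0.0, "wz": 6.9}
{"x": 0.11, "y": -1.87, "z": -0.0, "wz": 8.2}
{"x": 0.15, "y": -2.18, "z": -0.0, "wz": 9.6}
{"x": 0.21, "y": -2.48, "z": -0.0, "wz": 11.0}
```

Emit:
apply_moves([
  {"claw": 1.0,"x": 0,"y": -0.31,"z": 0,"wx": 0,"wy": 0,"wz": 1.4},
  {"claw": 1.0,"x": 0.01,"y": -0.62,"z": 0,"wx": 0,"wy": 0,"wz": 2.8},
  {"claw": 1.0,"x": 0.02,"y": -0.94,"z": 0,"wx": 0,"wy": 0,"wz": 4.1},
  {"claw": 1.0,"x": 0.04,"y": -1.25,"z": 0,"wx": 0,"wy": 0,"wz": 5.5},
  {"claw": 1.0,"x": 0.07,"y": -1.56,"z": 0,"wx": 0,"wy": 0,"wz": 6.9},
  {"claw": 1.0,"x": 0.11,"y": -1.87,"z": 0,"wx": 0,"wy": 0,"wz": 8.2},
  {"claw": 1.0,"x": 0.15,"y": -2.18,"z": 0,"wx": 0,"wy": 0,"wz": 9.6},
  {"claw": 1.0,"x": 0.21,"y": -2.48,"z": 0,"wx": 0,"wy": 0,"wz": 11},
])

```text
time_s: 4.82
tool_pos: [487.6, 101.5, 205.3]
tool_rot: [179.4, -0.1, 96.4]
ft_force: [16.7, 8.5, -17.1]
grip_width: 17.5
gripper_force: 15.0
```

Emit:
apply_moves([
  {"claw": 1.0,"x": 0,"y": 0,"z": 0,"wx": 0,"wy": 0,"wz": 0},
  {"claw": 1.0,"x": 0,"y": 0,"z": 0,"wx": 0,"wy": 0,"wz": 0},
])

```text
time_s: 4.98
tool_pos: [487.7, 101.5, 205.1]
tool_rot: [179.4, -0.1, 96.5]
ft_force: [11.4, 8.1, -14.7]
grip_width: 17.2
gripper_force: 15.0
```

```bash
python3 - <<'E'
from st import *
p=np.array([468.2,228.])
d=s["tool_pos"][:2]-p; print(np.hypot(*d),np.degrees(np.arctan2(d[1],d[0])))
E
```

```text
4.9833 [487.7  101.54 205.14] [179.4   -0.07  96.5 ] 17.151632855057 F [ 11.45   8.13 -14.73] M [ 1.65 -2.16  0.1 ] 15.040817242115736 cmd {'p': [484.0729777568355, 99.01624009765158, 204.5], 'yaw': 96.25999999999999} q7 10.121752805028194
127.95480892674045 -81.234231080824
```

Emit:
apply_moves([
  {"claw": 1.0,"x": 0.09,"y": -0.14,"z": 0,"wx": 0,"wy": 0,"wz": 0},
  {"claw": 1.0,"x": 0.18,"y": -0.28,"z": 0,"wx": 0,"wy": 0,"wz": 0},
  {"claw": 1.0,"x": 0.18,"y": -0.28,"z": 0,"wx": 0,"wy": 0,"wz": 0},
])

```text
time_s: 5.23
tool_pos: [486.7, 101.9, 205.5]
tool_rot: [179.1, 0.0, 96.4]
ft_force: [17.4, 4.4, -21.3]
grip_width: 17.1
gripper_force: 15.1
```

```bash
python3 - <<'E'
from st import *
from cell import vision
rows([tuple(np.array(cmd()["p"])+[-2.98,1.48,0])+(cmd()["yaw"],)])
for n in("scene","top"):
    d=vision.snapshot(n); np.savez(n+"1.npz",**d)
    cv2.imwrite(f"pics/{n}1.png",cv2.resize(d["img"][190:330,320:520] if n=="scene" else d["img"][190:290,180:300],None,fx=4,fy=4))
E
```

```text
5.2333 [486.66 101.89 205.47] [179.09   0.05  96.42] 17.09962451578134 F [ 17.41   4.36 -21.33] M [ 0.92 -3.48  0.1 ] 15.087410123287555 cmd {'p': [484.0729777568355, 99.01624009765158, 204.5], 'yaw': 96.25999999999999} q7 9.93825354026535
{"x": 0.18, "y": -0.28, "z": -0.0, "wz": -0.0}
```

View pics/scene1.png

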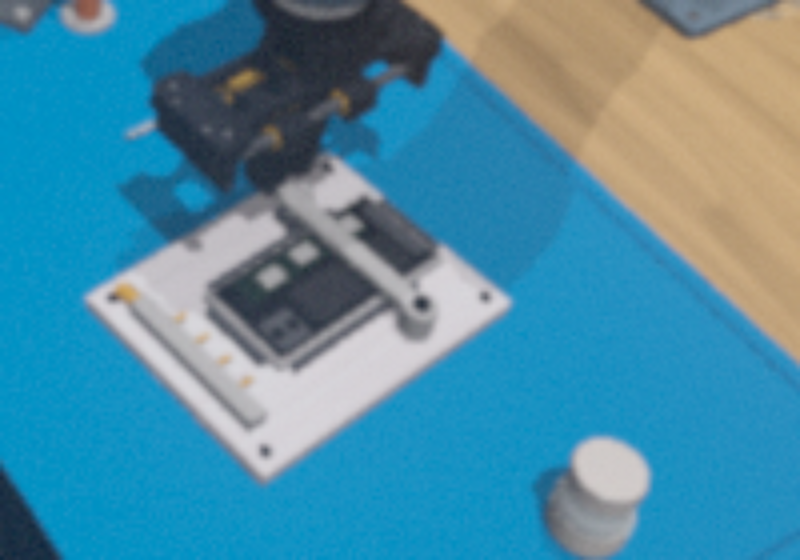

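The bar now lies across the phone, from the pivot at crop (418,305) to the knob under the gripper at (290,195). The push rose to 17 N with almost no travel, so it is on its stop. I'll relax, release, rise and check.

Emit:
apply_moves([
  {"claw": 1.0,"x": 0.1,"y": 0.2,"z": 0,"wx": 0,"wy": 0,"wz": 0},
  {"claw": 1.0,"x": 0.1,"y": 0.22,"z": 0,"wx": 0,"wy": 0,"wz": 0},
  {"claw": 6.0,"x": 0.1,"y": 0.22,"z": 0,"wx": 0,"wy": 0,"wz": 0},
  {"claw": 6.0,"x": 0.1,"y": 0.22,"z": 0,"wx": 0,"wy": 0,"wz": 0},
  {"claw": 6.0,"x": 0.1,"y": 0.22,"z": 0,"wx": 0,"wy": 0,"wz": 0},
  {"claw": 6.0,"x": 0.1,"y": 0.22,"z": 0,"wx": 0,"wy": 0,"wz": 0},
  {"claw": 6.0,"x": 0.1,"y": 0.22,"z": 0,"wx": 0,"wy": 0,"wz": 0},
  {"claw": 6.0,"x": 0.1,"y": 0.22,"z": 0,"wx": 0,"wy": 0,"wz": 0},
])

```text
time_s: 6.0
tool_pos: [482.7, 101.8, 204.5]
tool_rot: [-180.0, 0.0, 96.3]
ft_force: [-0.4, 0.0, 0.3]
grip_width: 55.0
gripper_force: 0.0
```

```bash
python3 - <<'E'
from st import *
E
```

```text
6.0 [482.75 101.79 204.5 ] [-179.97    0.01   96.27] 55.03274981513373 F [-0.41  0.01  0.32] M [-0.    0.07  0.07] 0.0 cmd {'p': [481.093400590841, 100.50019424515217, 204.5], 'yaw': 96.25999999999999} q7 9.749950991277357
```

```bash
python3 - <<'E'
from h import *
json.dump(dict(p=[483.0,101.8,204.5],yaw=96.26),open(F,"w"))
rows([(483,101.8,240,96.26),(483,101.8,275,96.26),(483,101.8,310,96.26),(483,90,345,96.26),(484,55,360,96.26),(485,15,360,96.26),(485,-25,360,96.26),(485,-65,360,96.26)])
print()
rows([(486,-105,360,96.26),(488,-140,360,96.26),(491,-172.5,360,96.26)])
E
```

```text
{"x": 0.0, "y": 0.0, "z": -3.55, "wz": -0.0}
{"x": 0.0, "y": 0.0, "z": -7.05, "wz": -0.0}
{"x": 0.0, "y": 0.0, "z": -10.55, "wz": -0.0}
{"x": -1.17, "y": -0.13, "z": -14.05, "wz": -0.0}
{"x": -4.66, "y": -0.41, "z": -15.55, "wz": -0.0}
{"x": -8.65, "y": -0.75, "z": -15.55, "wz": -0.0}
{"x": -12.63, "y": -1.18, "z": -15.55, "wz": -0.0}
{"x": -16.6, "y": -1.62, "z": -15.55, "wz": -0.0}

{"x": -3.99, "y": -0.34, "z": -0.0, "wz": -0.0}
{"x": -7.49, "y": -0.52, "z": -0.0, "wz": -0.0}
{"x": -10.75, "y": -0.58, "z": -0.0, "wz": -0.0}
```

Emit:
apply_moves([
  {"claw": 6.0,"x": 0,"y": 0,"z": -3.55,"wx": 0,"wy": 0,"wz": 0},
  {"claw": 6.0,"x": 0,"y": 0,"z": -7.05,"wx": 0,"wy": 0,"wz": 0},
  {"claw": 6.0,"x": 0,"y": 0,"z": -10.55,"wx": 0,"wy": 0,"wz": 0},
  {"claw": 6.0,"x": -1.17,"y": -0.13,"z": -14.05,"wx": 0,"wy": 0,"wz": 0},
  {"claw": 6.0,"x": -4.66,"y": -0.41,"z": -15.55,"wx": 0,"wy": 0,"wz": 0},
  {"claw": 6.0,"x": -8.65,"y": -0.75,"z": -15.55,"wx": 0,"wy": 0,"wz": 0},
  {"claw": 6.0,"x": -12.63,"y": -1.18,"z": -15.55,"wx": 0,"wy": 0,"wz": 0},
  {"claw": 6.0,"x": -16.6,"y": -1.62,"z": -15.55,"wx": 0,"wy": 0,"wz": 0},
])

```text
time_s: 6.67
tool_pos: [484.6, -66.4, 360.7]
tool_rot: [179.9, -0.0, 96.3]
ft_force: [0.3, -0.3, -1.2]
grip_width: 60.0
gripper_force: 0.0
```

Emit:
apply_moves([
  {"claw": 6.0,"x": -3.99,"y": -0.34,"z": 0,"wx": 0,"wy": 0,"wz": 0},
  {"claw": 6.0,"x": -7.49,"y": -0.52,"z": 0,"wx": 0,"wy": 0,"wz": 0},
  {"claw": 6.0,"x": -10.75,"y": -0.58,"z": 0,"wx": 0,"wy": 0,"wz": 0},
  {"claw": 6.0,"x": -10.75,"y": -0.58,"z": 0,"wx": 0,"wy": 0,"wz": 0},
  {"claw": 6.0,"x": -10.75,"y": -0.58,"z": 0,"wx": 0,"wy": 0,"wz": 0},
])

```text
time_s: 7.08
tool_pos: [490.3, -174.2, 360.0]
tool_rot: [-180.0, 0.0, 96.0]
ft_force: [0.8, 0.9, -0.4]
grip_width: 60.2
gripper_force: 0.0
```

```bash
python3 - <<'E'
from st import *
from cell import vision
out=[]
for n in("top","scene"):
    d=vision.snapshot(n); np.savez(n+"2.npz",**d)
    c=d["img"][190:290,180:300] if n=="top" else d["img"][130:330,260:500]
    out.append(cv2.resize(c,(400,333),interpolation=cv2.INTER_CUBIC))
cv2.imwrite("pics/m2.png",np.hstack(out))
E
```

```text
7.0833 [ 490.32 -174.23  360.03] [-179.98    0.03   96.03] 60.18347225479535 F [ 0.76  0.87 -0.36] M [ 0.    0.08 -0.02] 0.0 cmd {'p': [490.953719765059, -172.46809574191985, 360.0], 'yaw': 96.26} q7 35.605686020992984
```

View pics/m2.png

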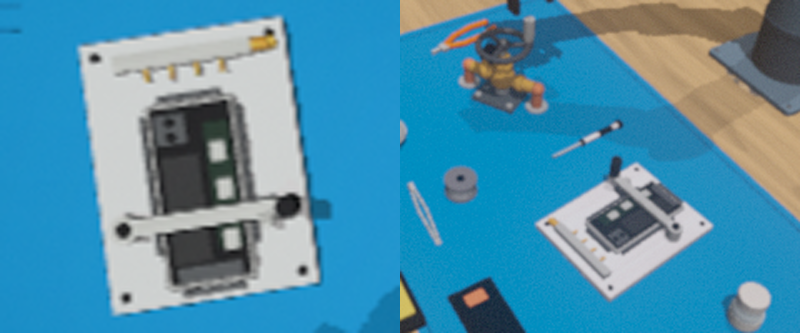

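The top crop shows the bar across the phone, pivot (123,230) to knob (288,205), nearly parallel to the plate's short edges, and the phone still in its nest. I'll put a number on the angle.

```bash
python3 - <<'E'
from h import *
np.set_printoptions(precision=1,suppress=True)
T=load("top2")
m=(T["img"].max(2)<70); r=np.zeros_like(m); r[247:257,261:272]=1
c,st,_=blob(m&r,(266,251.5)); k=plane(T,c,70); print(c,st,k)
print("pivot",plane(T,(217.0,259.2),34), "ang",np.degrees(np.arctan2(*(k-plane(T,(217.,259.2),34))[[1,0]])))
# bar edges between phone cols: subpixel by column gradient over dark phone
g=T["img"].max(2).astype(float)
top=[];bot=[]
for u in range(228,254):
    col=g[250:266,u]; dd=np.diff(col); i,j=np.argmax(dd[:8]),None
    w=col-col.min(); mid=(w*np.arange(250,266))[w>40].sum()/w[w>40].sum(); top.append((u,mid))
top=np.array(top); print(top[:,1])
p=np.polyfit(top[:,0],top[:,1],1); A,B=[plane(T,(u,np.polyval(p,u)),34) for u in(228,253)]; print("bar ang",np.degrees(np.arctan2(*(B-A)[[1,0]])))
# plate edges by line fit
hsv=cv2.cvtColor(T["img"],cv2.COLOR_BGR2HSV); bl=(hsv[...,1]<110)
e=[]
for rows_ in(range(205,255),):
    L=[(np.argmax(bl[v,195:225])+195,v) for v in rows_]; Rr=[(290-np.argmax(bl[v,290:250:-1]),v) for v in rows_]
for L_ in(L,Rr):
    L_=np.array(L_,float); q=np.polyfit(L_[:,1],L_[:,0],1); A,B=[plane(T,(np.polyval(q,v),v),12) for v in(254,205)]; print("edge ang",np.degrees(np.arctan2(*(B-A)[[1,0]])))
E
```

```text
[266.1 251.3] [263 248   7   7  37] [489.4  98.   70. ]
pivot [468.2 227.5  34. ] ang -80.69971784305233
[257.6 258.7 257.6 256.4 256.1 255.8 255.8 255.8 255.8 255.7 255.5 255.3
 254.8 254.8 254.8 254.7 254.6 254.1 254.5 257.  257.8 257.8 257.7 257.1
 254.5 253.4]
bar ang -87.53936876685542
edge ang 8.250688804765911
edge ang 8.225771584227749
```

Bar angle is about −80.7° against −81.8° for shut. That is within the measuring error and well past 0.05 rad, so the keeper is home. Next, down onto the crank handle.

Emit:
apply_moves([
  {"claw": 6.0,"x": 0,"y": 0,"z": 3.2,"wx": 0,"wy": 0,"wz": 0},
  {"claw": 6.0,"x": 0,"y": 0,"z": 6.3,"wx": 0,"wy": 0,"wz": 0},
  {"claw": 6.0,"x": 0,"y": 0,"z": 6.3,"wx": 0,"wy": 0,"wz": 0},
  {"claw": 1.0,"x": 0,"y": 0,"z": 6.3,"wx": 0,"wy": 0,"wz": 0},
  {"claw": 1.0,"x": 0,"y": 0,"z": 6.3,"wx": 0,"wy": 0,"wz": 0},
  {"claw": 1.0,"x": 0,"y": 0,"z": 6.3,"wx": 0,"wy": 0,"wz": 0},
  {"claw": 1.0,"x": 0,"y": 0,"z": 6.3,"wx": 0,"wy": 0,"wz": 0},
  {"claw": 1.0,"x": 0,"y": 0,"z": 6.3,"wx": 0,"wy": 0,"wz": 0},
], squeeze=30)

```text
time_s: 7.85
tool_pos: [491.3, -172.4, 298.2]
tool_rot: [179.9, 0.0, 96.3]
ft_force: [0.3, -0.4, -0.4]
grip_width: 28.8
gripper_force: 0.0
```

Emit:
apply_moves([
  {"claw": 1.0,"x": 0,"y": 0,"z": 0,"wx": 0,"wy": 0,"wz": 0},
  {"claw": 1.0,"x": 0,"y": 0,"z": 0,"wx": 0,"wy": 0,"wz": 0},
  {"claw": 1.0,"x": 0,"y": 0,"z": 0,"wx": 0,"wy": 0,"wz": 0},
  {"claw": 1.0,"x": 0,"y": 0,"z": 0,"wx": 0,"wy": 0,"wz": 0},
])

```text
time_s: 8.18
tool_pos: [491.7, -172.5, 297.8]
tool_rot: [179.9, 0.0, 96.3]
ft_force: [2.8, 0.4, 5.1]
grip_width: 19.1
gripper_force: 30.0
```

```bash
cat > wheel.py <<'E'
from st import *
A=np.array([531.,-192.]); 
def pts(f,t,n,r=45,z=297,yaw=None): return [(A[0]+r*np.cos(np.radians(a)),A[1]+r*np.sin(np.radians(a)),z,cmd()["yaw"]) for a in np.linspace(f,t,n+1)[1:]]
d=s["tool_pos"][:2]-A; print("r,ang",np.hypot(*d),np.degrees(np.arctan2(d[1],d[0])))
E
python3 - <<'E'
from st import *
c=cmd(); c["p"][2]=297.; json.dump(c,open(F,"w"))
from wheel import *
rows(pts(153.8,93.8,8))
E
```

```text
8.1833 [ 491.71 -172.48  297.76] [179.87   0.04  96.27] 19.119960156251548 F [2.78 0.43 5.14] M [ 0.01 -0.44  0.07] 30.001249965280294 cmd {'p': [490.953719765059, -172.46809574191985, 360.0], 'yaw': 96.26} q7 39.186868785109404
r,ang 43.873782640889566 153.57909588731133
{"x": 0.51, "y": 0.32, "z": 0.0, "wz": -0.0}
{"x": 0.94, "y": 0.73, "z": 0.0, "wz": -0.0}
{"x": 1.31, "y": 1.18, "z": 0.0, "wz": -0.0}
{"x": 1.61, "y": 1.69, "z": 0.0, "wz": -0.0}
{"x": 1.85, "y": 2.23, "z": 0.0, "wz": -0.0}
{"x": 2.01, "y": 2.79, "z": 0.0, "wz": -0.0}
{"x": 2.1, "y": 3.37, "z": 0.0, "wz": -0.0}
{"x": 2.12, "y": 3.96, "z": 0.0, "wz": -0.0}
```

Emit:
apply_moves([
  {"claw": 1.0,"x": 0.51,"y": 0.32,"z": 0,"wx": 0,"wy": 0,"wz": 0},
  {"claw": 1.0,"x": 0.94,"y": 0.73,"z": 0,"wx": 0,"wy": 0,"wz": 0},
  {"claw": 1.0,"x": 1.31,"y": 1.18,"z": 0,"wx": 0,"wy": 0,"wz": 0},
  {"claw": 1.0,"x": 1.61,"y": 1.69,"z": 0,"wx": 0,"wy": 0,"wz": 0},
  {"claw": 1.0,"x": 1.85,"y": 2.23,"z": 0,"wx": 0,"wy": 0,"wz": 0},
  {"claw": 1.0,"x": 2.01,"y": 2.79,"z": 0,"wx": 0,"wy": 0,"wz": 0},
  {"claw": 1.0,"x": 2.1,"y": 3.37,"z": 0,"wx": 0,"wy": 0,"wz": 0},
  {"claw": 1.0,"x": 2.12,"y": 3.96,"z": 0,"wx": 0,"wy": 0,"wz": 0},
])

```text
time_s: 8.85
tool_pos: [527.7, -145.9, 297.6]
tool_rot: [-179.9, -0.2, 96.3]
ft_force: [-3.6, 3.7, 14.3]
grip_width: 18.7
gripper_force: 30.0
```

```bash
python3 - <<'E'
from wheel import *
rows(pts(93.8,33.8,8))
print();rows(pts(33.8,-26.2,8))
E
```

```text
8.85 [ 527.7  -145.88  297.65] [-179.89   -0.16   96.28] 18.746168196723975 F [-3.58  3.73 14.26] M [0.58 0.91 0.02] 29.9994208663702 cmd {'p': [528.0059419077122, -147.07650590805, 297.0], 'yaw': 96.26} q7 35.490059483606395
r,ang 46.235815672591755 94.08845926794896
{"x": -0.07, "y": 0.59, "z": 0.0, "wz": -0.0}
{"x": -0.21, "y": 1.16, "z": 0.0, "wz": -0.0}
{"x": -0.42, "y": 1.71, "z": 0.0, "wz": -0.0}
{"x": -0.7, "y": 2.22, "z": 0.0, "wz": -0.0}
{"x": -1.05, "y": 2.7, "z": 0.0, "wz": -0.0}
{"x": -1.46, "y": 3.12, "z": 0.0, "wz": -0.0}
{"x": -1.91, "y": 3.49, "z": 0.0, "wz": -0.0}
{"x": -2.42, "y": 3.8, "z": 0.0, "wz": -0.0}

{"x": -0.54, "y": 0.24, "z": 0.0, "wz": -0.0}
{"x": -1.1, "y": 0.4, "z": 0.0, "wz": -0.0}
{"x": -1.68, "y": 0.49, "z": 0.0, "wz": -0.0}
{"x": -2.27, "y": 0.5, "z": 0.0, "wz": -0.0}
{"x": -2.86, "y": 0.44, "z": 0.0, "wz": -0.0}
{"x": -3.43, "y": 0.3, "z": 0.0, "wz": -0.0}
{"x": -3.98, "y": 0.09, "z": 0.0, "wz": -0.0}
{"x": -4.49, "y": -0.2, "z": -0.0, "wz": -0.0}
```

```bash
python3 - <<'E'
from h import *
T=load("top0")
for p in((351.5,247.5),(398,217.5)): print(plane(T,p,20))
json.dump(dict(p=[528.0059419077122,-147.07650590805,297.0],yaw=96.26),open(F,"w"))
from wheel import *
rows(pts(93.8,53.8,8)); print(); rows(pts(53.8,41.8,4))
E
```

```text
[ 494.27055126 -123.94357281   20.        ]
[ 573.48941649 -251.27356328   20.        ]
8.85 [ 527.7  -145.88  297.65] [-179.89   -0.16   96.28] 18.746168196723975 F [-3.58  3.73 14.26] M [0.58 0.91 0.02] 29.9994208663702 cmd {'p': [528.0059419077122, -147.07650590805, 297.0], 'yaw': 96.26} q7 35.490059483606395
r,ang 46.235815672591755 94.08845926794896
{"x": -0.04, "y": 0.39, "z": 0.0, "wz": -0.0}
{"x": -0.1, "y": 0.78, "z": 0.0, "wz": -0.0}
{"x": -0.21, "y": 1.16, "z": 0.0, "wz": -0.0}
{"x": -0.34, "y": 1.53, "z": 0.0, "wz": -0.0}
{"x": -0.51, "y": 1.88, "z": 0.0, "wz": -0.0}
{"x": -0.7, "y": 2.22, "z": 0.0, "wz": -0.0}
{"x": -0.93, "y": 2.54, "z": 0.0, "wz": -0.0}
{"x": -1.18, "y": 2.85, "z": 0.0, "wz": -0.0}

{"x": -0.16, "y": 0.17, "z": 0.0, "wz": -0.0}
{"x": -0.33, "y": 0.33, "z": 0.0, "wz": -0.0}
{"x": -0.51, "y": 0.48, "z": 0.0, "wz": -0.0}
{"x": -0.7, "y": 0.62, "z": 0.0, "wz": -0.0}
```

Emit:
apply_moves([
  {"claw": 1.0,"x": -0.04,"y": 0.39,"z": 0,"wx": 0,"wy": 0,"wz": 0},
  {"claw": 1.0,"x": -0.1,"y": 0.78,"z": 0,"wx": 0,"wy": 0,"wz": 0},
  {"claw": 1.0,"x": -0.21,"y": 1.16,"z": 0,"wx": 0,"wy": 0,"wz": 0},
  {"claw": 1.0,"x": -0.34,"y": 1.53,"z": 0,"wx": 0,"wy": 0,"wz": 0},
  {"claw": 1.0,"x": -0.51,"y": 1.88,"z": 0,"wx": 0,"wy": 0,"wz": 0},
  {"claw": 1.0,"x": -0.7,"y": 2.22,"z": 0,"wx": 0,"wy": 0,"wz": 0},
  {"claw": 1.0,"x": -0.93,"y": 2.54,"z": 0,"wx": 0,"wy": 0,"wz": 0},
  {"claw": 1.0,"x": -1.18,"y": 2.85,"z": 0,"wx": 0,"wy": 0,"wz": 0},
])

```text
time_s: 9.52
tool_pos: [558.5, -153.2, 297.7]
tool_rot: [180.0, -0.2, 96.4]
ft_force: [-0.4, 6.5, 11.4]
grip_width: 19.0
gripper_force: 30.0
```

Emit:
apply_moves([
  {"claw": 1.0,"x": -0.16,"y": 0.17,"z": 0,"wx": 0,"wy": 0,"wz": 0},
  {"claw": 1.0,"x": -0.33,"y": 0.33,"z": 0,"wx": 0,"wy": 0,"wz": 0},
  {"claw": 1.0,"x": -0.51,"y": 0.48,"z": 0,"wx": 0,"wy": 0,"wz": 0},
  {"claw": 1.0,"x": -0.7,"y": 0.62,"z": 0,"wx": 0,"wy": 0,"wz": 0},
])

```text
time_s: 9.85
tool_pos: [565.7, -159.4, 297.8]
tool_rot: [179.9, -0.2, 96.4]
ft_force: [1.5, 5.9, 8.4]
grip_width: 19.4
gripper_force: 30.0
```

```bash
python3 - <<'E'
from wheel import *
rows(pts(41.8,29.8,4)); print(); rows(pts(29.8,19.8,4));
E
```

```text
9.85 [ 565.75 -159.4   297.76] [179.9   -0.19  96.38] 19.444347116882767 F [1.49 5.93 8.38] M [ 1.16 -0.32  0.01] 30.001003313809633 cmd {'p': [564.5489959215872, -161.98070677019, 297.0], 'yaw': 96.26} q7 35.995429616414164
r,ang 47.647900877348086 43.17639789299736
{"x": -0.2, "y": 0.13, "z": 0.0, "wz": -0.0}
{"x": -0.4, "y": 0.25, "z": 0.0, "wz": -0.0}
{"x": -0.61, "y": 0.36, "z": 0.0, "wz": -0.0}
{"x": -0.82, "y": 0.46, "z": 0.0, "wz": -0.0}

{"x": -0.18, "y": 0.08, "z": 0.0, "wz": -0.0}
{"x": -0.37, "y": 0.14, "z": 0.0, "wz": -0.0}
{"x": -0.55, "y": 0.2, "z": 0.0, "wz": -0.0}
{"x": -0.74, "y": 0.25, "z": 0.0, "wz": -0.0}
```

Emit:
apply_moves([
  {"claw": 1.0,"x": -0.2,"y": 0.13,"z": 0,"wx": 0,"wy": 0,"wz": 0},
  {"claw": 1.0,"x": -0.4,"y": 0.25,"z": 0,"wx": 0,"wy": 0,"wz": 0},
  {"claw": 1.0,"x": -0.61,"y": 0.36,"z": 0,"wx": 0,"wy": 0,"wz": 0},
  {"claw": 1.0,"x": -0.82,"y": 0.46,"z": 0,"wx": 0,"wy": 0,"wz": 0},
])

```text
time_s: 10.18
tool_pos: [571.4, -166.9, 297.7]
tool_rot: [179.9, -0.2, 96.4]
ft_force: [-2.0, 13.6, 11.7]
grip_width: 19.1
gripper_force: 30.0
```

Emit:
apply_moves([
  {"claw": 1.0,"x": -0.18,"y": 0.08,"z": 0,"wx": 0,"wy": 0,"wz": 0},
  {"claw": 1.0,"x": -0.37,"y": 0.14,"z": 0,"wx": 0,"wy": 0,"wz": 0},
  {"claw": 1.0,"x": -0.55,"y": 0.2,"z": 0,"wx": 0,"wy": 0,"wz": 0},
  {"claw": 1.0,"x": -0.74,"y": 0.25,"z": 0,"wx": 0,"wy": 0,"wz": 0},
])

```text
time_s: 10.52
tool_pos: [573.1, -169.0, 297.4]
tool_rot: [-179.7, -0.9, 96.6]
ft_force: [-11.5, 27.1, 27.9]
grip_width: 19.0
gripper_force: 30.0
```

```bash
python3 - <<'E'
from wheel import *
from scipy.optimize import least_squares
P=np.array([[491.7,-172.5],[527.7,-145.9],[558.5,-153.2],[565.7,-159.4],s["tool_pos"][:2]])
print(least_squares(lambda c:np.hypot(*(P-c).T)-45,[531,-192]))if 0 else print(least_squares(lambda c:np.hypot(*(P-c).T)-45,[531,-192]).x)
E
```

```text
10.5167 [ 573.08 -168.98  297.38] [-179.71   -0.89   96.56] 19.028594169028246 F [-11.54  27.08  27.94] M [ 5.4   2.65 -0.03] 29.998786440119147 cmd {'p': [573.3076906619598, -176.71350237879636, 297.0], 'yaw': 96.26} q7 37.08112500620955
r,ang 47.96230813428125 28.68616456105473
[ 533.21 -190.41]
```

The handle stalls near 30°, which matches the square to the pipe line at 32°, with about 29 N tangential: this is the stop. I'll work out the true handle position from the tilt and ease off.

```bash
cat >> wheel.py <<'E'
R=Ro.from_euler("xyz",s["tool_rot"],degrees=True).as_matrix(); G=s["tool_pos"]+R@[0,0,147.]
A2=np.array([533.,-190.8])
for a in(A,A2):
    e=G[:2]-a; th=np.arctan2(e[1],e[0]); print("grip pt",G,"r,ang",np.hypot(*e),np.degrees(th),"Ftan(ccw)",s["ft_force"][:2]@[-np.sin(th),np.cos(th)],"Frad",s["ft_force"][:2]@[np.cos(th),np.sin(th)])
E
python3 - <<'E'
from wheel import *
c=cmd(); 
rows([(573.3,-171.5,297,96.26)])
E
```

```text
10.5167 [ 573.08 -168.98  297.38] [-179.71   -0.89   96.56] 19.028594169028246 F [-11.54  27.08  27.94] M [ 5.4   2.65 -0.03] 29.998786440119147 cmd {'p': [573.3076906619598, -176.71350237879636, 297.0], 'yaw': 96.26} q7 37.08112500620955
r,ang 47.96230813428125 28.68616456105473
grip pt [ 572.06 -166.79  150.4 ] r,ang 48.18693636901282 31.549564372539226 Ftan(ccw) 29.11120577833239 Frad 4.336458417989326
grip pt [ 572.06 -166.79  150.4 ] r,ang 45.8546837192915 31.57936074405081 Ftan(ccw) 29.108946689322323 Frad 4.351596961754905
{"x": 0.52, "y": 0.06, "z": 0.0, "wz": -0.0}
```

Emit:
apply_moves([
  {"claw": 1.0,"x": 0.52,"y": 0.06,"z": 0,"wx": 0,"wy": 0,"wz": 0},
  {"claw": 1.0,"x": 0.85,"y": 0.0,"z": 0,"wx": 0,"wy": 0,"wz": 0},
  {"claw": 1.0,"x": 0.85,"y": 0.0,"z": 0,"wx": 0,"wy": 0,"wz": 0},
  {"claw": 1.0,"x": 0.85,"y": 0.0,"z": 0,"wx": 0,"wy": 0,"wz": 0},
])

```text
time_s: 10.85
tool_pos: [572.1, -166.5, 297.7]
tool_rot: [-179.9, -0.2, 96.3]
ft_force: [-3.9, 4.9, 13.5]
grip_width: 18.6
gripper_force: 30.0
```

```bash
python3 - <<'E'
from h import *
R=Ro.from_euler("xyz",[180,0,96.26],degrees=True)
p=np.array([573.3077,-176.7135,297])+R.apply([8.5,0,0]); json.dump(dict(p=p.tolist(),yaw=96.26),open(F,"w"))
from wheel import *
E
```

```text
10.85 [ 572.06 -166.54  297.66] [-179.91   -0.18   96.32] 18.619834520951418 F [-3.94  4.9  13.53] M [0.89 0.83 0.04] 29.999649189412594 cmd {'p': [572.3808568655954, -168.26418276106247, 297.0], 'yaw': 96.26} q7 36.33928469689531
r,ang 48.31477622970763 31.79925500993459
grip pt [ 571.79 -166.11  150.66] r,ang 48.315609381850436 32.407928849654546 Ftan(ccw) 6.248198347398861 Frad -0.7034493417072858
grip pt [ 571.79 -166.11  150.66] r,ang 45.98400706105987 32.481171792233305 Ftan(ccw) 6.249092482723994 Frad -0.6954615065902137
```

```bash
sed -i 's/^A=.*/A=np.array([533.5,-190.2]);/; s/^A2=.*/A2=np.array([533.5,-190.2])/; s/for a in(A,A2)/for a in(A,)/' wheel.py; python3 - <<'E'
from wheel import *
for k in range(4): print(k); rows(pts(32.2+120*k,152.2+120*k,8))
E
```

```text
10.85 [ 572.06 -166.54  297.66] [-179.91   -0.18   96.32] 18.619834520951418 F [-3.94  4.9  13.53] M [0.89 0.83 0.04] 29.999649189412594 cmd {'p': [572.3808568655954, -168.26418276106247, 297.0], 'yaw': 96.26} q7 36.33928469689531
r,ang 45.242025681902454 31.53019207024489
grip pt [ 571.79 -166.11  150.66] r,ang 45.24063370860923 32.18022035519097 Ftan(ccw) 6.245353317742434 Frad -0.7282757042149879
0
{"x": 1.19, "y": -0.7, "z": -0.0, "wz": -0.0}
{"x": 1.97, "y": -1.58, "z": -0.0, "wz": -0.0}
{"x": 2.5, "y": -2.63, "z": -0.0, "wz": -0.0}
{"x": 2.73, "y": -3.79, "z": -0.0, "wz": -0.0}
{"x": 2.66, "y": -4.96, "z": -0.0, "wz": -0.0}
{"x": 2.29, "y": -6.07, "z": -0.0, "wz": -0.0}
{"x": 1.64, "y": -7.05, "z": -0.0, "wz": -0.0}
{"x": 0.76, "y": -7.83, "z": -0.0, "wz": -0.0}
1
{"x": -1.05, "y": -0.53, "z": -0.0, "wz": -0.0}
{"x": -2.2, "y": -0.76, "z": -0.0, "wz": -0.0}
{"x": -3.37, "y": -0.69, "z": -0.0, "wz": -0.0}
{"x": -4.48, "y": -0.32, "z": -0.0, "wz": -0.0}
{"x": -5.47, "y": 0.33, "z": 0.0, "wz": -0.0}
{"x": -6.24, "y": 1.21, "z": 0.0, "wz": -0.0}
{"x": -6.77, "y": 2.26, "z": 0.0, "wz": -0.0}
{"x": -7.01, "y": 3.41, "z": 0.0, "wz": -0.0}
2
{"x": 0.08, "y": 1.17, "z": 0.0, "wz": -0.0}
{"x": 0.45, "y": 2.28, "z": 0.0, "wz": -0.0}
{"x": 1.09, "y": 3.26, "z": 0.0, "wz": -0.0}
{"x": 1.97, "y": 4.04, "z": 0.0, "wz": -0.0}
{"x": 3.02, "y": 4.57, "z": 0.0, "wz": -0.0}
{"x": 4.17, "y": 4.8, "z": 0.0, "wz": -0.0}
{"x": 5.35, "y": 4.73, "z": 0.0, "wz": -0.0}
{"x": 6.46, "y": 4.36, "z": 0.0, "wz": -0.0}
3
{"x": 0.98, "y": -0.64, "z": -0.0, "wz": -0.0}
{"x": 1.76, "y": -1.52, "z": -0.0, "wz": -0.0}
{"x": 2.29, "y": -2.57, "z": -0.0, "wz": -0.0}
{"x": 2.52, "y": -3.73, "z": -0.0, "wz": -0.0}
{"x": 2.45, "y": -4.9, "z": -0.0, "wz": -0.0}
{"x": 2.08, "y": -6.01, "z": -0.0, "wz": -0.0}
{"x": 1.43, "y": -6.99, "z": -0.0, "wz": -0.0}
{"x": 0.55, "y": -7.77, "z": -0.0, "wz": -0.0}
```

Emit:
apply_moves([
  {"claw": 1.0,"x": 1.19,"y": -0.7,"z": 0,"wx": 0,"wy": 0,"wz": 0},
  {"claw": 1.0,"x": 1.97,"y": -1.58,"z": 0,"wx": 0,"wy": 0,"wz": 0},
  {"claw": 1.0,"x": 2.5,"y": -2.63,"z": 0,"wx": 0,"wy": 0,"wz": 0},
  {"claw": 1.0,"x": 2.73,"y": -3.79,"z": 0,"wx": 0,"wy": 0,"wz": 0},
  {"claw": 1.0,"x": 2.66,"y": -4.96,"z": 0,"wx": 0,"wy": 0,"wz": 0},
  {"claw": 1.0,"x": 2.29,"y": -6.07,"z": 0,"wx": 0,"wy": 0,"wz": 0},
  {"claw": 1.0,"x": 1.64,"y": -7.05,"z": 0,"wx": 0,"wy": 0,"wz": 0},
  {"claw": 1.0,"x": 0.76,"y": -7.83,"z": 0,"wx": 0,"wy": 0,"wz": 0},
])

```text
time_s: 11.52
tool_pos: [494.0, -168.2, 297.7]
tool_rot: [179.9, -0.1, 96.3]
ft_force: [4.1, 2.4, 6.4]
grip_width: 19.3
gripper_force: 30.0
```

```bash
python3 wheel.py
```

```text
11.5167 [ 494.02 -168.17  297.72] [179.89  -0.07  96.35] 19.271426605580658 F [4.07 2.44 6.39] M [ 0.29 -0.91  0.  ] 30.000332817435265 cmd {'p': [493.7190277326208, -169.2473599855267, 297.0], 'yaw': 96.26} q7 38.80577631869111
r,ang 45.213993907615084 150.84101360380393
grip pt [ 494.28 -167.96  150.72] r,ang 45.08500444724304 150.43820159098746 Ftan(ccw) -4.132502498369725 Frad -2.3350465960845574
```

Forces are low and the handle is following. I'll run the next two calls, finishing turn one.

Emit:
apply_moves([
  {"claw": 1.0,"x": -1.05,"y": -0.53,"z": 0,"wx": 0,"wy": 0,"wz": 0},
  {"claw": 1.0,"x": -2.2,"y": -0.76,"z": 0,"wx": 0,"wy": 0,"wz": 0},
  {"claw": 1.0,"x": -3.37,"y": -0.69,"z": 0,"wx": 0,"wy": 0,"wz": 0},
  {"claw": 1.0,"x": -4.48,"y": -0.32,"z": 0,"wx": 0,"wy": 0,"wz": 0},
  {"claw": 1.0,"x": -5.47,"y": 0.33,"z": 0,"wx": 0,"wy": 0,"wz": 0},
  {"claw": 1.0,"x": -6.24,"y": 1.21,"z": 0,"wx": 0,"wy": 0,"wz": 0},
  {"claw": 1.0,"x": -6.77,"y": 2.26,"z": 0,"wx": 0,"wy": 0,"wz": 0},
  {"claw": 1.0,"x": -7.01,"y": 3.41,"z": 0,"wx": 0,"wy": 0,"wz": 0},
])

```text
time_s: 12.18
tool_pos: [534.7, -235.4, 297.6]
tool_rot: [-179.9, -0.1, 96.2]
ft_force: [-4.4, 4.1, 14.4]
grip_width: 19.3
gripper_force: 30.0
```

Emit:
apply_moves([
  {"claw": 1.0,"x": 0.08,"y": 1.17,"z": 0,"wx": 0,"wy": 0,"wz": 0},
  {"claw": 1.0,"x": 0.45,"y": 2.28,"z": 0,"wx": 0,"wy": 0,"wz": 0},
  {"claw": 1.0,"x": 1.09,"y": 3.26,"z": 0,"wx": 0,"wy": 0,"wz": 0},
  {"claw": 1.0,"x": 1.97,"y": 4.04,"z": 0,"wx": 0,"wy": 0,"wz": 0},
  {"claw": 1.0,"x": 3.02,"y": 4.57,"z": 0,"wx": 0,"wy": 0,"wz": 0},
  {"claw": 1.0,"x": 4.17,"y": 4.8,"z": 0,"wx": 0,"wy": 0,"wz": 0},
  {"claw": 1.0,"x": 5.35,"y": 4.73,"z": 0,"wx": 0,"wy": 0,"wz": 0},
  {"claw": 1.0,"x": 6.46,"y": 4.36,"z": 0,"wx": 0,"wy": 0,"wz": 0},
])

```text
time_s: 12.85
tool_pos: [572.1, -166.7, 297.8]
tool_rot: [179.9, 0.1, 96.2]
ft_force: [1.6, -4.8, 6.3]
grip_width: 19.4
gripper_force: 30.0
```

```bash
python3 - <<'E'
from h import *
p=[533.5+45*np.cos(np.radians(32.2)),-190.2+45*np.sin(np.radians(32.2)),297.]; json.dump(dict(p=p,yaw=96.26),open(F,"w"))
import wheel
E
```

```text
12.85 [ 572.11 -166.7   297.75] [179.89   0.14  96.23] 19.353965601607356 F [ 1.61 -4.82  6.35] M [-0.96 -0.03  0.03] 30.00196125358343 cmd {'p': [571.5786924757404, -166.22056757681713, 297.0], 'yaw': 96.26} q7 36.25007373482724
r,ang 45.20346347492839 31.328214409831325
grip pt [ 572.42 -167.04  150.75] r,ang 45.29383878451595 30.759653690911712 Ftan(ccw) -4.964292283452996 Frad -1.083299746613889
```

One turn is done, lagging about 1.4°. Now the second turn.

Emit:
apply_moves([
  {"claw": 1.0,"x": 0.98,"y": -0.64,"z": 0,"wx": 0,"wy": 0,"wz": 0},
  {"claw": 1.0,"x": 1.76,"y": -1.52,"z": 0,"wx": 0,"wy": 0,"wz": 0},
  {"claw": 1.0,"x": 2.29,"y": -2.57,"z": 0,"wx": 0,"wy": 0,"wz": 0},
  {"claw": 1.0,"x": 2.52,"y": -3.73,"z": 0,"wx": 0,"wy": 0,"wz": 0},
  {"claw": 1.0,"x": 2.45,"y": -4.9,"z": 0,"wx": 0,"wy": 0,"wz": 0},
  {"claw": 1.0,"x": 2.08,"y": -6.01,"z": 0,"wx": 0,"wy": 0,"wz": 0},
  {"claw": 1.0,"x": 1.43,"y": -6.99,"z": 0,"wx": 0,"wy": 0,"wz": 0},
  {"claw": 1.0,"x": 0.55,"y": -7.77,"z": 0,"wx": 0,"wy": 0,"wz": 0},
])

```text
time_s: 13.52
tool_pos: [494.0, -168.2, 297.7]
tool_rot: [179.9, -0.1, 96.3]
ft_force: [4.2, 1.0, 6.9]
grip_width: 19.0
gripper_force: 30.0
```

Emit:
apply_moves([
  {"claw": 1.0,"x": -1.05,"y": -0.53,"z": 0,"wx": 0,"wy": 0,"wz": 0},
  {"claw": 1.0,"x": -2.2,"y": -0.76,"z": 0,"wx": 0,"wy": 0,"wz": 0},
  {"claw": 1.0,"x": -3.37,"y": -0.69,"z": 0,"wx": 0,"wy": 0,"wz": 0},
  {"claw": 1.0,"x": -4.48,"y": -0.32,"z": 0,"wx": 0,"wy": 0,"wz": 0},
  {"claw": 1.0,"x": -5.47,"y": 0.33,"z": 0,"wx": 0,"wy": 0,"wz": 0},
  {"claw": 1.0,"x": -6.24,"y": 1.21,"z": 0,"wx": 0,"wy": 0,"wz": 0},
  {"claw": 1.0,"x": -6.77,"y": 2.26,"z": 0,"wx": 0,"wy": 0,"wz": 0},
  {"claw": 1.0,"x": -7.01,"y": 3.41,"z": 0,"wx": 0,"wy": 0,"wz": 0},
])

```text
time_s: 14.18
tool_pos: [534.7, -235.5, 297.6]
tool_rot: [-179.9, -0.1, 96.2]
ft_force: [-3.8, 5.0, 14.3]
grip_width: 19.4
gripper_force: 30.0
```

Emit:
apply_moves([
  {"claw": 1.0,"x": 0.08,"y": 1.17,"z": 0,"wx": 0,"wy": 0,"wz": 0},
  {"claw": 1.0,"x": 0.45,"y": 2.28,"z": 0,"wx": 0,"wy": 0,"wz": 0},
  {"claw": 1.0,"x": 1.09,"y": 3.26,"z": 0,"wx": 0,"wy": 0,"wz": 0},
  {"claw": 1.0,"x": 1.97,"y": 4.04,"z": 0,"wx": 0,"wy": 0,"wz": 0},
  {"claw": 1.0,"x": 3.02,"y": 4.57,"z": 0,"wx": 0,"wy": 0,"wz": 0},
  {"claw": 1.0,"x": 4.17,"y": 4.8,"z": 0,"wx": 0,"wy": 0,"wz": 0},
  {"claw": 1.0,"x": 5.35,"y": 4.73,"z": 0,"wx": 0,"wy": 0,"wz": 0},
  {"claw": 1.0,"x": 6.46,"y": 4.36,"z": 0,"wx": 0,"wy": 0,"wz": 0},
])

```text
time_s: 14.85
tool_pos: [572.1, -166.7, 297.7]
tool_rot: [179.9, 0.1, 96.2]
ft_force: [1.1, -4.4, 5.9]
grip_width: 18.7
gripper_force: 30.0
```

```bash
python3 - <<'E'
from wheel import *
rows(pts(32.2,33.6,1))
E
```

```text
14.85 [ 572.11 -166.74  297.74] [179.9    0.15  96.23] 18.72768189782101 F [ 1.11 -4.35  5.88] M [-0.97  0.    0.06] 30.00190218910575 cmd {'p': [571.5786924757404, -166.22056757681713, 297.0], 'yaw': 96.26} q7 36.34616778875453
r,ang 45.1759965046008 31.282143734311568
grip pt [ 572.42 -167.1   150.74] r,ang 45.25799815378336 30.698204212019263 Ftan(ccw) -4.3084531601279075 Frad -1.2649325868253332
{"x": 0.1, "y": -0.05, "z": -0.0, "wz": -0.0}
```

Emit:
apply_moves([
  {"claw": 1.0,"x": 0.12,"y": -0.06,"z": 0,"wx": 0,"wy": 0,"wz": 0},
  {"claw": 1.0,"x": 0.12,"y": -0.06,"z": 0,"wx": 0,"wy": 0,"wz": 0},
  {"claw": 1.0,"x": 0.12,"y": -0.06,"z": 0,"wx": 0,"wy": 0,"wz": 0},
  {"claw": 1.0,"x": 0.12,"y": -0.06,"z": 0,"wx": 0,"wy": 0,"wz": 0},
])

```text
time_s: 15.18
tool_pos: [570.7, -164.6, 297.7]
tool_rot: [-180.0, -0.1, 96.3]
ft_force: [-1.3, 2.0, 11.2]
grip_width: 19.2
gripper_force: 30.0
```

```bash
python3 - <<'E'
from wheel import *
from cell import vision
d=vision.snapshot("scene"); cv2.imwrite("pics/f.png",cv2.resize(d["img"][100:330,240:500],None,fx=2.3,fy=2.3))
E
```

```text
15.1833 [ 570.71 -164.59  297.71] [-179.99   -0.07   96.27] 19.17389891600128 F [-1.25  2.01 11.21] M [ 0.3   0.25 -0.04] 29.999995194375515 cmd {'p': [570.9726334458729, -165.2810504389659, 297.0], 'yaw': 96.26} q7 36.310641120048096
r,ang 45.16879874207289 34.54425356682799
grip pt [ 570.65 -164.42  150.71] r,ang 45.216353484483 34.75487720855398 Ftan(ccw) 2.3649639206529716 Frad 0.11475025258240114
```

View pics/f.png

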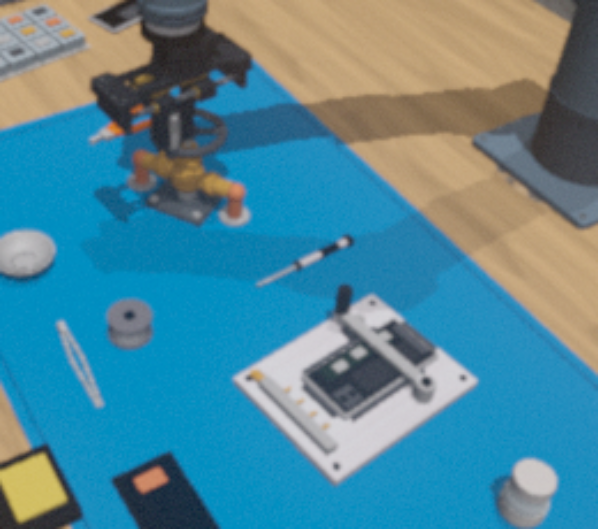

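The bar is still shut with the phone in its nest, and the gripper is on the handle. The wheel caught up with its lag and stands about 2.4° past the mark, so I'll trim it back.

Emit:
apply_moves([
  {"claw": 1.0,"x": -0.16,"y": 0.08,"z": 0,"wx": 0,"wy": 0,"wz": 0},
  {"claw": 1.0,"x": -0.16,"y": 0.08,"z": 0,"wx": 0,"wy": 0,"wz": 0},
  {"claw": 1.0,"x": -0.16,"y": 0.08,"z": 0,"wx": 0,"wy": 0,"wz": 0},
  {"claw": 1.0,"x": -0.16,"y": 0.08,"z": 0,"wx": 0,"wy": 0,"wz": 0},
  {"claw": 1.0,"x": -0.16,"y": 0.08,"z": 0,"wx": 0,"wy": 0,"wz": 0},
  {"claw": 1.0,"x": -0.16,"y": 0.08,"z": 0,"wx": 0,"wy": 0,"wz": 0},
])

```text
time_s: 15.73
tool_pos: [571.7, -166.1, 297.7]
tool_rot: [-180.0, -0.1, 96.3]
ft_force: [-0.0, 2.0, 10.0]
grip_width: 19.1
gripper_force: 30.0
```

```bash
python3 wheel.py
```

```text
15.7333 [ 571.72 -166.1   297.69] [-179.99   -0.07   96.26] 19.124336551491734 F [-0.03  1.96  9.98] M [ 0.26  0.25 -0.03] 29.999885447323322 cmd {'p': [570.9726334458729, -165.2810504389659, 297.0], 'yaw': 96.26} q7 36.418148764582256
r,ang 45.179614045129966 32.23117675963082
grip pt [ 571.67 -165.93  150.69] r,ang 45.23503447992573 32.453210195697764 Ftan(ccw) 1.6712600231219648 Frad 1.0256044353033478
```

The handle reads 32.45°, against 32.2–32.4° when it was on the stop, with only 1.7 N tangential load. It is settled, so I'm handing in.

```bash
python3 -c "
from cell import manip
print(manip.close_job())"
```

```text
the job is handed in; nothing more can be done
None
```

The job is handed in: the keeper bar is shut on its stop with the phone in its nest, and the wheel was closed to its stop, backed off two full turns (to about 0.3° by my measurement) and is still gripped; the judge's verdict was not shown.

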